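Light the specimen and trip the camera remote

TASK

Take a photograph through the microscope: first push the white toggle lever on the grey lamp box all the way over to its other side, away from the robot, to switch the lamp on; then gently press the green button of the camera remote right down with the fingertips, let it come up again and withdraw. The lamp must be on before the green button goes down; do not lift or shove the remote, and leave the yellow and red remotes, the mouse and the microscope objective alone.

Things in the scene. Friction and masses are not known exactly. Their poses are not given: they have to be found in the camera images.
- lamp_box: Grey lamp power box, 150 (x) x 120 (y) x 64 mm high, fixed to the desk; origin at the centre of its underside, z up. Its x axis points away from the robot (turned up to 20 degrees); the lever swings in its x-z plane, in the middle of the box's top.
- lamp_lever (a joint): Angle of the toggle lever, rad: 0 = leaning 29 degrees towards the box's -x side (robot's side, lamp off), 0.5 = upright, 1.0 = stop, leaning 29 degrees towards the box's +x side (lamp on). At the start 0 to 0.15. About 0.06 N m (1 N at the knob) moves it and it stays where it is left. Its pivot axis is parallel to the box's y, 86 mm above the desk over the box's origin.
- lamp_lever_tip (a point): Centre of the white ball knob, 26 mm across, at the end of the lever, 80 mm from the pivot; a 10 mm steel rod joins it to the pivot. A black block 70 (x) x 50 (y) x 25 mm high on top of the box carries the pivot (its hub reaches 99 mm above the desk).
- cam_remote: Camera remote, the one to press: loose black slab 90 (x) x 50 (y) x 22 mm high, 135 to 265 g, lying flat on the desk, with one green button on top. Origin at the centre of its underside, z up. The three remotes are alike but for the button's colour, 80 to 160 mm apart in a rough row across the desk, in any order.
- cam_top (a point): Centre of the top face of the green round button, 26 mm across, 32 mm above the desk when up; it lies 15 mm from the remote's middle along its x. An aluminium ring surrounds it.
- cam_button (a joint): How far the green button is pressed, m: 0 = up, 0.006 = fully down; a spring pushes it up again (starts to move at 2 N, fully down at 5 N).
- flash_remote: Flash remote, to be left alone: loose black slab 90 (x) x 50 (y) x 22 mm high, 190 g, lying flat on the desk, with one yellow button on top. Origin at the centre of its underside, z up. The three remotes are alike but for the button's colour, 80 to 160 mm apart in a rough row across the desk, in any order.
- flash_top (a point): Centre of the top face of the yellow round button, 26 mm across, 32 mm above the desk when up; it lies 15 mm from the remote's middle along its x. An aluminium ring surrounds it.
- flash_button (a joint): How far the yellow button is pressed, m: 0 = up, 0.006 = fully down; a spring pushes it up again (starts to move at 2 N, fully down at 5 N).
- stage_remote: Stage remote, to be left alone: loose black slab 90 (x) x 50 (y) x 22 mm high, 190 g, lying flat on the desk, with one red button on top. Origin at the centre of its underside, z up. The three remotes are alike but for the button's colour, 80 to 160 mm apart in a rough row across the desk, in any order.
- stage_top (a point): Centre of the top face of the red round button, 26 mm across, 32 mm above the desk when up; it lies 15 mm from the remote's middle along its x. An aluminium ring surrounds it.
- stage_button (a joint): How far the red button is pressed, m: 0 = up, 0.006 = fully down; a spring pushes it up again (starts to move at 2 N, fully down at 5 N).
- mouse: Blue and black computer mouse, loose, 98 x 60 x 33 mm, to be left alone. Origin at the centre of its underside, x along its length.
- objective: Steel microscope objective with a yellow ring, loose, standing upright, 30 mm across and 50 mm high, to be left alone. Origin at the centre of its underside.

How it is judged:
By the outcome, as a careful person would: the job done as asked, in the order asked, and still so for the second after the job is handed in, with the robot touching nothing.
It also fails if it takes over 38 s, if anything falls off the work surface, if the arm or the gripper's body presses on something with over 40 N, if the wrist force passes 120 N, or if a joint passes its speed limit or range.

ROBOT

A 6-joint arm with a two-finger parallel gripper is mounted at the origin on the work surface. World frame = base frame: x ahead of the robot, y to its left, z up, the work surface at z = 0. Lengths are in mm, angles in degrees, forces in N, time in s.
With the tool pointing down it reaches from about 325 to 925 mm from the base axis. Payload 3.1 kg.
Tool frame: the origin (TCP) lies at the very end of the fingers, on their centre line; the grasp point (between the pads) lies grasp_offset behind it (grasp_offset is the distance from the TCP to the grasp point, in mm); z points along the fingers, y is the line along which they close (so a half turn about z gives the same grasp; the last joint's range is limited). The gripper opens to 85 mm and grips with 20 to 120 N. Pads are 22 mm wide; open, the fingers measure 114 mm over their backs; the gripper's body (76 mm by 85 mm) begins 54 mm behind the grasp point. The pads swing forward as they close: fully open they stand 13 mm farther back than shut.
Start: joints at [69.316, 12.427, 92.441, -0, 75.132, -6.429], TCP at [153.881, 605.772, 231.3] pointing down, gripper open.
Joint ranges: [-157.48, 157.48], [-44.54, 120.13], [17.64, 146.25], [-64.5, 244.5], [7.68, 150.69], [-147.95, 147.95]. Speed limits (degrees/s): [159.86, 159.86, 180, 180, 180, 180].

INTERFACE

Orientations are given as [roll, pitch, yaw] about the fixed x, y, z axes, in that order (R = Rz(yaw) Ry(pitch) Rx(roll)).
In Python, from station import * gives the robot as it stands. Calls block until the motion is done:
- goto(position, orientation): joint-space move of the TCP to a pose.
- move_l(position, attitude=None, speed=150): straight line of the TCP; attitude=None keeps the orientation; speed is the mean speed in mm/s.
- move_j(angles): joint-space move.
- grip(opening, squeeze=None): finger opening in mm; squeeze is the grip in N (None keeps the last); returns when the fingers have stopped.
- wait(seconds).
- solve_ik(position, orientation): joint angles nearest the present ones, or None.
- get_obs(): the state.
- get_image(name): name is "side" or "top" or "wrist"; returns the picture (480x640x3 uint8, red, green, blue); there is no depth.
- get_calibration(name): a dict with "fx", "fy", "cx", "cy" (pixels), "D" ([k1, k2, p1, p2, k3] as OpenCV has them; the pictures are not rectified), "R" (3x3) and "t" (3): a world point X has camera coordinates R X + t; the wrist camera has in their place "mount" (4x4, takes a point from camera to tool coordinates, whose origin is the TCP and whose axes are the flange's). Camera axes: x right, y down, z forward; pixel columns grow to the right and rows downward; lengths in mm; the calibration is good to about 2 mm. A picture is of the moment at which its call begins: read the wrist's pose just before it. get_calibration takes no time and is no camera call.
A pose or a line that the arm cannot do raises Unreachable and nothing moves.
- sign_off(): hands the job in; it is judged then, once.
Trained networks look in the newest picture that a camera, given by its name, has taken for a name from the list of things; names that differ only in an ending like _2 or _b are one class to them, and where a whole thing is asked for, a point or a joint stands for the part that bears it (a point fixed in the world has none). Each returns a list of dicts, best first, with "score" (0 to 1); they miss things now and then, are a little off and sometimes report something else, mostly with a low value. They report only what shows in the picture. A call takes as long as a camera call.
- spot_in(name, camera): "extent" ([centre column, centre row, width, height] in pixels, round what is visible of it).
- regions_of(name, camera): "region" (480x640 bool, what is visible of it) and "extent" ([centre column, centre row, width, height] in pixels, round what is visible of it).
The state is a dict: "t": time; "joint_pos": joint angles; "qvel": joint speeds; "effort": joint torques, N m; "tcp_pos": TCP position; "ee_rot": TCP orientation; "wrist_force": force on the tool from outside, world axes, zero at the start; "moment": the same for the moment, N m; "grip_width": finger opening in mm; "grip_force": force on a finger pad.
Only numpy, scipy, OpenCV 4.12 (cv2) and the standard library are available. Lean on these libraries where they do the work, as an engineer would, in place of code of your own. Each camera call takes 0.05 s, during which the arm holds its last target. There are 200 camera calls.

## Working session

There is one attempt and no reset: what is moved stays moved. The work goes in short steps, each a Python script; the robot and the scene stay as the last script left them, time stands still between calls to the robot, and variables do not carry over. Pictures are saved under pics/ and viewed, at most 10 in all, crops included, and the job is handed in when it is done.

```bash
ls; mkdir -p pics; cat > h.py <<'E'
from station import *
import numpy as np, cv2
def cam(name):
    c=get_calibration(name); K=np.array([[c["fx"],0,c["cx"]],[0,c["fy"],c["cy"]],[0,0,1.]])
    return c,K,np.array(c["D"],float)
def snap(name,fn):
    im=get_image(name); cv2.imwrite(fn,im[:,:,::-1]); return im
def ray(name,px):
    c,K,D=cam(name); R=np.array(c["R"]);t=np.array(c["t"])
    u=cv2.undistortPoints(np.array([[px]],float),K,D)[0,0]
    d=R.T@np.array([u[0],u[1],1]); o=-R.T@t
    return o,d
def atz(name,px,z):
    o,d=ray(name,px); return o+d*(z-o[2])/d[2]
def tri(a,b):
    (o1,d1),(o2,d2)=a,b
    A=np.stack([d1,-d2],1); s=np.linalg.lstsq(A,o2-o1,rcond=None)[0]
    p,q=o1+s[0]*d1,o2+s[1]*d2
    return (p+q)/2,np.linalg.norm(p-q)
E
python3 - <<'E'
from h import *
np.set_printoptions(precision=1,suppress=True)
o=get_obs();print(o["t"],o["tcp_pos"],o["ee_rot"])
for n in("top","side"):
    im=snap(n,f"pics/{n}0.png"); c,K,D=cam(n); print(n,-np.array(c["R"]).T@c["t"])
    for th in("lamp_box","lamp_lever","lamp_lever_tip","cam_remote","cam_top","flash_remote","flash_top","stage_remote","stage_top","mouse","objective"):
        print(th,[(np.round(r["extent"]).tolist(),round(r["score"],2)) for r in spot_in(th,n)[:2]])
E
```

```text
pics
0.0 [153.6 605.  229.9] [-179.9   -0.   165.7]
top [ 468.2    6.4 1063.9]
lamp_box [([188.0, 242.0, 82.0, 95.0], 0.78)]
lamp_lever [([483.0, 293.0, 12.0, 13.0], 0.71)]
lamp_lever_tip [([173.0, 249.0, 18.0, 24.0], 0.68)]
cam_remote [([423.0, 264.0, 38.0, 54.0], 0.78)]
cam_top [([427.0, 255.0, 12.0, 14.0], 0.46), ([173.0, 250.0, 14.0, 20.0], 0.42)]
flash_remote [([478.0, 300.0, 29.0, 48.0], 0.85)]
flash_top []
stage_remote [([356.0, 277.0, 36.0, 47.0], 0.72)]
stage_top []
mouse [([319.0, 199.0, 24.0, 47.0], 0.77)]
objective [([372.0, 214.0, 17.0, 14.0], 0.75)]
side [ 419.8 -686.2  765.9]
lamp_box [([295.0, 175.0, 82.0, 88.0], 0.59), ([306.0, 430.0, 19.0, 16.0], 0.26)]
lamp_lever [([282.0, 149.0, 24.0, 28.0], 0.59)]
lamp_lever_tip [([282.0, 150.0, 27.0, 29.0], 0.52)]
cam_remote [([332.0, 368.0, 58.0, 34.0], 0.79)]
cam_top [([343.0, 361.0, 15.0, 16.0], 0.51), ([295.0, 176.0, 84.0, 84.0], 0.29)]
flash_remote [([299.0, 438.0, 66.0, 46.0], 0.75), ([330.0, 368.0, 54.0, 32.0], 0.17)]
flash_top [([308.0, 428.0, 18.0, 20.0], 0.58)]
stage_remote [([297.0, 308.0, 56.0, 40.0], 0.57), ([311.0, 431.0, 18.0, 17.0], 0.41)]
stage_top [([304.0, 297.0, 17.0, 13.0], 0.48)]
mouse [([373.0, 266.0, 56.0, 35.0], 0.9), ([374.0, 306.0, 12.0, 24.0], 0.75)]
objective [([372.0, 306.0, 16.0, 28.0], 0.56)]
```

View pics/top0.png

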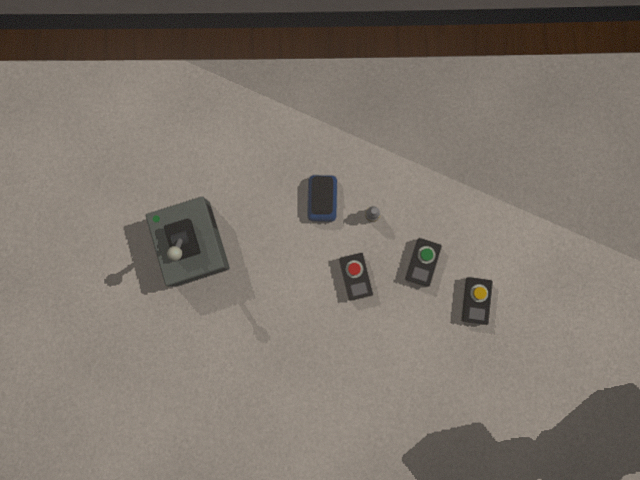

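View pics/side0.png

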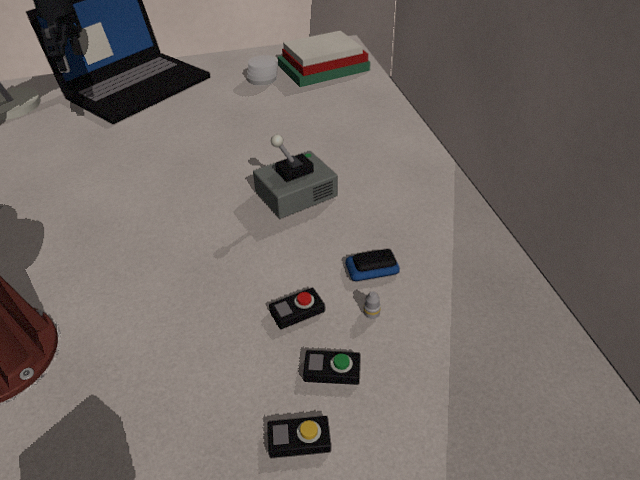

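```bash
python3 - <<'E'
from h import *
np.set_printoptions(precision=1,suppress=True)
print("button", atz("top",(427,255),32),atz("side",(343,361),32),tri(ray("top",(427,255)),ray("side",(343,361))))
print("knob", tri(ray("top",(173,249.5)),ray("side",(282,150))))
for n in("top","side"):
    im=get_image(n)
    for th in("lamp_box","cam_remote"):
        r=regions_of(th,n)[0]; g=r["region"].astype(np.uint8); c=cv2.findContours(g,cv2.RETR_EXTERNAL,cv2.CHAIN_APPROX_NONE)[0]
        c=max(c,key=cv2.contourArea); z=64 if th=="lamp_box" else 22
        print(n,th,cv2.boxPoints(cv2.minAreaRect(c)))
        if n=="top":
            w=np.array([atz(n,p[0].tolist(),z)[:2] for p in c],np.float32); print(cv2.minAreaRect(w))
    hsv=cv2.cvtColor(im,cv2.COLOR_RGB2HSV)
    m=((hsv[...,0]>45)&(hsv[...,0]<85)&(hsv[...,1]>90)&(hsv[...,2]>50)).astype(np.uint8)
    k,_,s,ce=cv2.connectedComponentsWithStats(m)
    for i in range(1,k):
        if s[i,4]>30: print("green",n,s[i],ce[i],atz(n,ce[i],32))
E
```

```text
button [ 564. -182.   32.] [ 568.8 -185.1   32. ] (array([ 566.8, -182.9,   29. ]), np.float64(5.087539828624676))
knob (array([571.7, 299.5, 123. ]), np.float64(2.800959165619525))
top lamp_box [[143.9 212.3]
 [207.9 193.8]
 [230.2 270.9]
 [166.2 289.4]]
((593.1398315429688, 290.84259033203125), (157.2569122314453, 129.45309448242188), 17.696792602539062)
top cam_remote [[403.6 279.8]
 [416.2 236.7]
 [441.2 244. ]
 [428.6 287.1]]
((551.376708984375, -174.18251037597656), (52.09124755859375, 90.70337677001953), 71.9305648803711)
green top [153 216   7   6  34] [155.7 218.4] [643.9 364.8  32. ]
green top [421 249  12  11 106] [426.6 254.1] [ 565.8 -181.1   32. ]
side lamp_box [[235.4 177.8]
 [282.2 125.5]
 [347.1 183.7]
 [300.3 236. ]]
side cam_remote [[303.4 381.5]
 [305.2 348.2]
 [360.8 351.1]
 [359.1 384.4]]
green side [278  57  92  30 692] [327.   72.7] [806.1 814.   32. ]
green side [334 354  15  16 195] [341.1 361. ] [ 565.9 -184.2   32. ]
```

The top view shows the box at left, turned about +17°, with the white knob near (175,254). The green remote is the middle one, with its button at (427,254). In the side view the knob is near (277,141) and the button at (342,361). The networks' knob boxes are off, so I'll measure the knob and box directly from the pixels.

```bash
python3 - <<'E'
from h import *
np.set_printoptions(precision=1,suppress=True)
P={}
for n,(x0,x1,y0,y1) in {"top":(160,192,238,268),"side":(264,290,128,154)}.items():
    im=cv2.imread(f"pics/{n}0.png"); g=cv2.cvtColor(im,cv2.COLOR_BGR2GRAY)[y0:y1,x0:x1]
    k,l,s,ce=cv2.connectedComponentsWithStats((g>165).astype(np.uint8)); 
    for i in range(1,k):
        if s[i,4]>15: print(n,s[i],ce[i]+[x0,y0])
    i=1+np.argmax(s[1:,4]); P[n]=(s[i,:2]+(s[i,2:4]-1)/2+[x0,y0]) 
print(P); k,e=tri(ray("top",P["top"]),ray("side",P["side"])); print("knob",k,e)
c=[atz("top",p,64) for p in ((147,214),(207,198),(228,268),(168,286))]; print(np.array(c),np.mean(c,0))
t=cv2.imread("pics/top0.png")[185:300,135:245]; s=cv2.imread("pics/side0.png")[120:225,240:350]
cv2.imwrite("pics/crop.png",np.hstack([cv2.resize(t,(400,418),interpolation=2),cv2.resize(s,(400,418),interpolation=2)]))
E
```

```text
side [12  8  5  6 21] [277.7 138.6]
{'top': array([175.5, 252. ]), 'side': array([278. , 138.5])}
knob [562.8 282.5 162.9] 2.5608770941228967
[[647.4 370.9  64. ]
 [678.2 253.9  64. ]
 [539.5 210.3  64. ]
 [505.9 325.5  64. ]] [592.7 290.2  64. ]
```

View pics/crop.png

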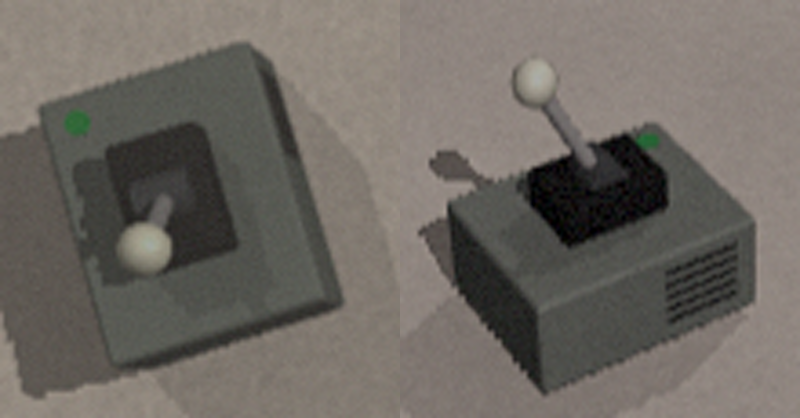

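```bash
python3 - <<'E'
from h import *
np.set_printoptions(precision=1,suppress=True)
k,e=tri(ray("top",(174.9,253.2)),ray("side",(277.1,140.3))); print("knob",k,e)
c=np.array([atz("top",p,64) for p in ((146.5,213.9),(203.5,197.5),(223,271),(165.8,285.4))]); print(c[:,:2],c.mean(0))
d=(c[0]+c[1]-c[2]-c[3])/2; w=(c[0]+c[3]-c[1]-c[2])/2
print("len",np.linalg.norm(d),np.degrees(np.arctan2(d[1],d[0])),"wid",np.linalg.norm(w),np.degrees(np.arctan2(-w[0],w[1])))
ps=np.radians(17); f=np.array([np.cos(ps),np.sin(ps)]); print("knob rel",(k[:2]-c.mean(0)[:2])@f,(k[:2]-c.mean(0)[:2])@[-f[1],f[0]])
for yaw in(17,-163):
  for p,zz in((c.mean(0)[:2]-90*f,146),(c.mean(0)[:2]+16*f,146)): print(yaw,solve_ik([*p,zz],[180,0,yaw]))
print(solve_ik([566,-183,60],[180,0,-17]),solve_ik([566,-183,60],[180,0,163]))
E
```

```text
knob [561.1 285.3 157.3] 2.3462193149193245
[[647.6 371.9]
 [679.3 260.8]
 [533.8 219.9]
 [507.1 329.8]] [591.9 295.6  64. ]
len 148.90378240249578 16.18367017441345 wid 114.29803294294639 14.803872706377609
knob rel -32.48089454287002 -0.8767967215037361
17 [ 21.   11.2 103.6  -0.   65.2  94. ]
17 [20.4 23.  88.6 -0.  68.4 93.4]
-163 [ 21.   11.2 103.6   0.   65.2 -86. ]
-163 [ 20.4  23.   88.6   0.   68.4 -86.6]
[-24.7  20.2 102.9  -0.   56.9  82.3] [-24.7  20.2 102.9   0.   56.9 -97.7]
```

```bash
python3 - <<'E'
from h import *
np.set_printoptions(precision=1,suppress=True)
ps=np.radians(16); f=np.array([np.cos(ps),np.sin(ps)]); c=np.array([591.7,295.2]); O=[180,0,-164]
P=lambda s,z:[*(c+s*f),z]
grip(0)
goto(P(-90,230),O); move_l(P(-90,147),speed=150)
f0=np.array(get_obs()["wrist_force"]); print("w",f0,get_obs()["grip_width"])
move_l(P(4,147),speed=60)
for s in range(6,25,2):
    move_l(P(s,147),speed=30); o=get_obs(); F=np.array(o["wrist_force"])-f0
    print(s,F,o["t"])
    if -F[:2]@f>5: break
snap("top","pics/t1.png"); snap("side","pics/s1.png")
t=cv2.imread("pics/t1.png")[165:305,130:270]; s=cv2.imread("pics/s1.png")[90:230,230:370]
cv2.imwrite("pics/crop1.png",cv2.resize(np.hstack([t,s]),(800,400),interpolation=2))
E
```

```text
w [0.3 0.2 0.3] -0.0730632765132922
6 [-0.  -0.7 -0.1] 6.7
8 [-0.3 -0.4 -0.9] 6.95
10 [-0.   0.2 -0. ] 7.2
12 [-0.6 -0.6 -0.4] 7.45
14 [-1.   0.1 -2.2] 7.7
16 [-0.8 -0.4 -1.3] 7.95
18 [-0.8 -0.5  0.2] 8.2
20 [-2.2 -1.4  0.2] 8.45
22 [-7.7 -2.6  2.6] 8.7
```

View pics/crop1.png

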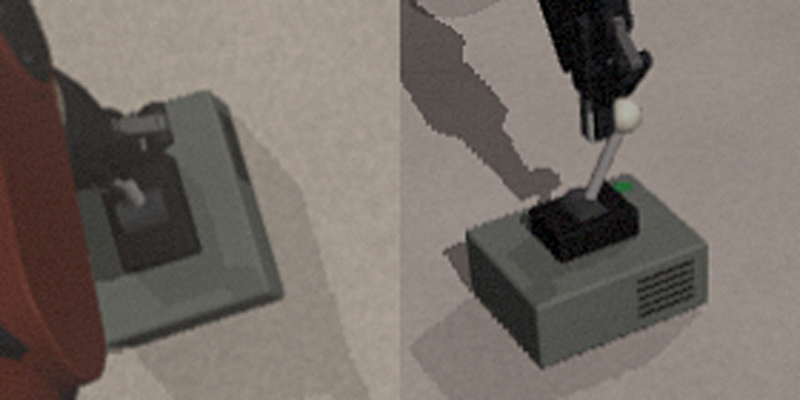

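The side view shows the lever leaning away from the robot, and an 8 N force says it has reached its stop. Next I'll withdraw, check the lever, and hover over the green button.

```bash
python3 - <<'E'
from h import *
np.set_printoptions(precision=1,suppress=True)
ps=np.radians(16); f=np.array([np.cos(ps),np.sin(ps)]); c=np.array([591.7,295.2])
P=lambda s,z:[*(c+s*f),z]
move_l(P(-15,147),speed=100); move_l(P(-15,230),speed=200)
goto([566,-183,130],[180,0,163]); move_l([566,-183,45],speed=120)
o=get_obs();print(o["t"],o["tcp_pos"],o["wrist_force"])
snap("top","pics/t2.png"); snap("side","pics/s2.png")
t=cv2.imread("pics/t2.png")[165:305,130:270]; s=cv2.imread("pics/s2.png")
cv2.imwrite("pics/crop2.png",cv2.resize(np.hstack([t,s[90:230,230:370],s[290:430,270:410]]),(798,266),interpolation=2))
E
```

```text
12.5083 [ 566.8 -183.2   45.7] [ 0.4 -0.2  0.2]
```

View pics/crop2.png

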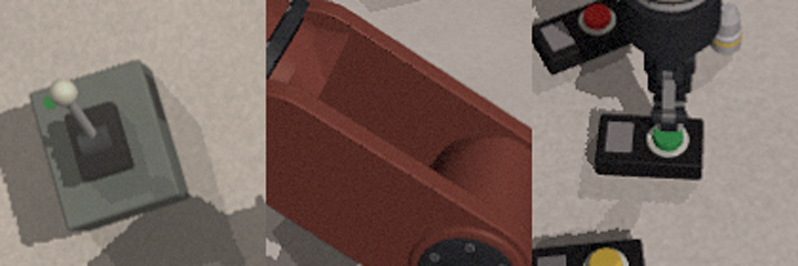

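The lever stays over to the far side and the fingertips are above the green button, so I'll press it now.

```bash
python3 - <<'E'
from h import *
np.set_printoptions(precision=1,suppress=True)
f0=np.array(get_obs()["wrist_force"])
move_l([566,-183,34],speed=40)
z=34
while z>23.5:
    z-=1 if z>29 else .5
    move_l([566,-183,z],speed=15); o=get_obs(); F=np.array(o["wrist_force"])-f0
    print(z,o["tcp_pos"][2],F)
    if F[2]>9: break
wait(.3); print(np.array(get_obs()["wrist_force"])-f0)
snap("side","pics/s3.png")
move_l([566,-183,45],speed=30); move_l([566,-183,150],speed=150); goto([450,0,300],[180,0,163])
print(get_obs()["t"],get_obs()["wrist_force"])
snap("top","pics/t4.png"); snap("side","pics/s4.png")
s=[cv2.imread(f"pics/{n}.png") for n in("s3","s4","t4")]; b=cv2.imread("pics/top0.png")
cv2.imwrite("pics/crop4.png",cv2.resize(np.hstack([s[0][290:430,270:410],s[1][290:430,270:410],b[200:340,350:490],s[2][200:340,350:490]]),(800,200),interpolation=2))
for n in ("top0","t4","side0","s4"):
    im=cv2.imread(f"pics/{n}.png"); h=cv2.cvtColor(im,cv2.COLOR_BGR2HSV)
    m=((h[...,0]>45)&(h[...,0]<85)&(h[...,1]>90)&(h[...,2]>50)).astype(np.uint8)
    k,_,st,ce=cv2.connectedComponentsWithStats(m); print(n,[ce[i] for i in range(1,k) if st[i,4]>80])
E
```

```text
33 33.024883540766936 [-0.4  0.2 -0.5]
32 32.13445280045416 [ 0.1 -0.6  0.6]
31 31.287632477510485 [-0.5 -0.2  2.7]
30 30.186640256659942 [ 0.4 -0.5  1.8]
29 29.14332214014657 [-0.3 -0.4  3. ]
28.5 28.63101793336298 [-0.2 -0.2  3.2]
28.0 28.12550495302123 [-0.7 -0.7  4.4]
27.5 27.61119179501609 [ 0.7 -1.1  4.3]
27.0 27.128653448319852 [ 0.3 -0.   4.3]
26.5 26.612429970308906 [0.1 0.3 4.5]
26.0 26.095392321131577 [ 0.7 -0.9  4. ]
25.5 26.098630919441423 [ 0.4 -0.3  8.3]
25.0 26.02493201604325 [-2.2  0.4  9.4]
[-1.7  0.4  9.3]
19.325 [0.1 0.1 0.3]
top0 [array([426.5, 254.2])]
t4 [array([426.6, 254.1])]
side0 [array([327. ,  72.8]), array([341.2, 360.9])]
s4 [array([326.7,  72.7]), array([341.2, 361. ])]
```

View pics/crop4.png

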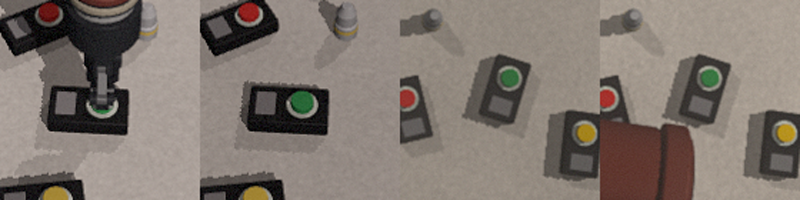

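The button went down to a sharp stop at 26 mm and came back up, and the remote hasn't moved. One last check of the lever angle before handing in.

```bash
python3 - <<'E'
from h import *
np.set_printoptions(precision=1,suppress=True)
k=atz("top",(163.7,213.4),156); k0=atz("top",(174.9,253.2),156.5)
print(k,k0,"travel",np.linalg.norm(k-k0),np.degrees(np.arctan2(*(k-k0)[[1,0]])))
s=cv2.imread("pics/s4.png")[90:230,230:370]; t=cv2.imread("pics/t4.png")[165:305,130:270]
cv2.imwrite("pics/crop5.png",cv2.resize(np.hstack([t,s]),(800,400),interpolation=2))
E
```

```text
[631.7 307.7 156. ] [560.  285.6 156.5] travel 74.96668309413566 17.14975091703363
```

View pics/crop5.png

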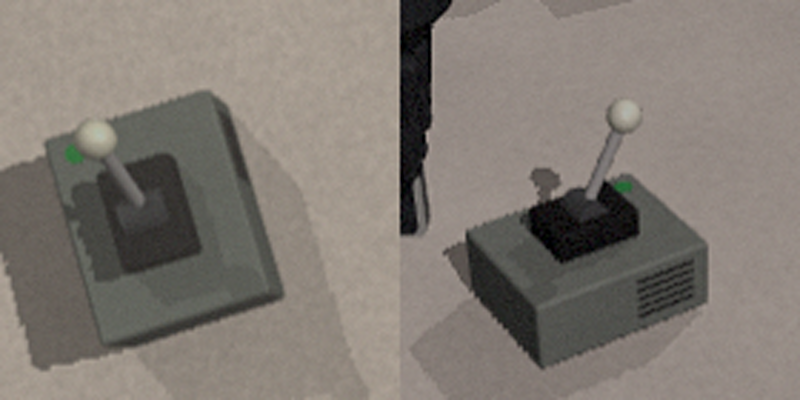

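The knob has moved 75 mm, against a full swing of at most 78 mm from a start angle near zero. That fits the lever being at its far stop, so I'm handing in.

```bash
python3 -c "
from station import *
print(sign_off())"
```

```text
the job is handed in; nothing more can be done
None
```

The lamp lever is over at its far stop, the green button was then pressed fully down and came back up with its remote unmoved, the arm is clear, and the job is handed in at about 19 s of the 38 s allowed.

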